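# Turn the compressor over to just past compression and chock it

### The arm

A 6-joint arm with a two-finger parallel gripper is mounted at the origin on the work surface. World frame = base frame: x ahead of the robot, y to its left, z up, the work surface at z = 0. Lengths are in m, angles in rad, forces in N, time in s.
With the tool pointing down it reaches from about 0.3 to 0.775 m from the base axis. Payload 14.6 kg.
Tool frame: the origin (TCP) lies on the centre line of the jaws, within the pads' length; the fingertips stand 25 mm ahead of it and the grasp point (between the pads) lies 6 mm ahead of it (ctrl.tip_reach is the distance from the TCP to the fingertips, in m); z points along the fingers, y is the line along which they close (so a half turn about z gives the same grasp; the last joint's range is limited). The gripper opens to 94 mm and grips with 3 to 60 N. Pads are 16 mm wide; open, the fingers measure 119 mm over their backs; the gripper's body (75 mm by 177 mm) begins 78 mm behind the grasp point.
Start: joints at [1.161, 0.3, 1.521, -0, 1.321, -0.067], TCP at [0.185, 0.518, 0.23] pointing down, gripper open.
Joint ranges: [-3.03, 3.03], [-0.79, 2.21], [0.23, 2.52], [-1.04, 4.18], [0, 3.07], [-2.55, 2.55]. Speed limits (rad/s): [2.22, 2.22, 2.57, 3.14, 3.14, 3.14].

### API

Orientations are given as [roll, pitch, yaw] about the fixed x, y, z axes, in that order (R = Rz(yaw) Ry(pitch) Rx(roll)).
In Python, from station import ctrl gives the robot as it stands. The module is installed in compiled form; this text tells all that it offers.
- The arm moves only by the tool apply_moves, never from a script. Its argument "deltas" is a list of rows, each a list of 7 numbers: the closure in counts, from 0 (fully open) to 255 (shut), then the shift along the world's x, y, z in cm, then the turn, a rotation vector about the world's x, y, z in rad. In form: [[jaw, tx, ty, tz, ax, ay, az], ...]. A call has 1 to 10 rows; each row shifts and turns the commanded pose from where the row before left it; what a row does not reach is not made up. A row lasts 1/10 s, in which the tool goes at most 50 mm and 8.59 degrees, less where a joint would pass 70% of its speed; a pose out of reach is approached as far as the arm can. A call with a gripper value outside its range is refused whole. The fingers move at their own pace and stop on an object; "grip_force" is the grip in N (left out, the last holds). Time passes only in rows, so rows that do not move let the fingers close. It gives the time, the measured TCP pose, the force, the opening and the grip force at its end, in the units of the state.
- ctrl.get_obs(): the state, without advancing time (a new reading comes with each control period).
- ctrl.camera(name): name is "side" or "top" or "wrist"; returns a dict with "img" (480x640x3 uint8, red, green, blue), "K" (3x3 intrinsics, pixels), "pose" (4x4, takes a point from camera to world coordinates); the wrist camera has in their place "hand_eye" (4x4, takes a point from camera to tool coordinates, whose origin is the TCP and whose axes are the flange's). Camera axes: x right, y up, looking along -z (the intrinsics and any distortion apply to the point x, -y, -z); pixel columns grow to the right and rows downward; lengths in m; the calibration is good to about 2 mm. A picture is of the moment at which its call begins: read the wrist's pose just before it. There is no depth.
- ctrl.hand_in(): hands the job in; it is judged then, once.
The state is a dict: "time_s": time; "qpos": joint angles; "joint_vel": joint speeds; "tau": joint torques, N m; "ee_pos": TCP position; "eef_rot": TCP orientation; "force": force on the tool from outside, world axes, zero at the start; "moment": the same for the moment, N m; "grip_width": finger opening in m; "grip_force": force on a finger pad.
Only numpy, scipy, OpenCV 4.12 (cv2) and the standard library are available. Lean on these libraries where they do the work, as an engineer would, in place of code of your own. Each camera call takes 0.05 s, during which the arm holds its last target. There are 200 camera calls.

### The job

The bench compressor is about to get its drive belt and must not kick. Draw the wooden chock out from under the flywheel and set it down clear, then turn the flywheel by hand, its top going over towards the chock's side, hand over hand until you feel it go over compression: stop and let go where the resistance, having risen to its peak, has just fallen away again. Then slide the chock straight back under the rim, flat on the bench, until it touches, and leave everything else on the bench alone.

Things in the scene. Friction and masses are not known exactly. Their poses are not given: they have to be found in the camera images.
- pump: fixed single-cylinder air compressor, dark cast iron. Origin: on the bench directly below the flywheel's centre. x = along the shaft, from flywheel to pump; y = level, in the flywheel's plane, to the chock's side; z = up. Crankcase from x = 56 mm back. Its hidden crank pin passes top dead centre once a turn, at a wheel angle that differs every start and can only be felt, first 1.6 to 3.3 rad ahead of the start
- wheel_centre (a point): centre of the red five-spoked flywheel, on its axis, 125 mm above the bench; axes as the pump's. Wheel 210 mm in diameter; rim 28 mm wide with flat parallel sides, 20 mm deep radially, shallow belt groove round it. Top 230 mm, lowest point 20 mm above the bench. The rim can be pinched across its width from above anywhere round the top, also tilted, pointing at the axis
- flywheel (a joint): turn of the flywheel, rad, growing as its top goes towards the chock's side (+y): the way to turn it. Its zero means nothing; no stops. Steady drag 0.7 N m; stays where let go. Compression adds up to 0.65 N m: felt from 0.6 rad before top dead centre (TDC), peak 0.35 before, back to plain drag at TDC, then below it (the air helps), least 0.35 after, plain again 0.6 after
- head (a point): top of the finned aluminium cylinder head, 155 mm behind the flywheel's mid-plane, 263 mm above the bench; axes as the pump's. Head and cylinder begin 111 mm behind the mid-plane; a black air filter sticks out to y = -0.11 beside the head
- motor_pulley (a point): centre of the 60 mm pulley of the blue electric motor, in the flywheel's plane, 290 mm from its axis on the side away from the chock (-y), 85 mm above the bench; no belt is fitted. The motor behind it is 130 mm across and up to 180 mm high, on the pump's 10 mm base plate, which begins 70 mm behind the wheel's mid-plane
- chock: square-cut timber offcut, pine with a white top: 40 mm wide (its x), 240 mm long (its y), 38 mm high, about 0.2 kg, loose. Origin: centre of its underside. At the start it lies on the bench along the pump's y in the flywheel's plane, nose under the rim on the +y side, blocking the wheel from turning forward; it draws out straight along its length
- chock_nose (a point): middle of the top edge of the chock's nose (its end at its own -y, towards the wheel), 38 mm above its underside. It touches the rim when 59 mm from the wheel's axis, measured along the pump's y
- spanner: steel open-ended spanner lying flat, 190 mm long, to be left alone; origin at the centre of its underside
- screwdriver: orange-handled screwdriver lying flat, 200 mm long, to be left alone; origin at the centre of its underside
- tape: yellow roll of tape lying flat, 100 mm across, 25 mm high, to be left alone; origin at the centre of its underside
- trim_offcut: short white trim moulding lying flat, 30 x 150 mm, 18 mm high, to be left alone; origin at the centre of its underside
- oil: grey bottle with a yellow label and a black cap, 60 mm across, 165 mm high, to be left alone; origin at the centre of its underside
- glue: white bottle with a blue label and an orange cap, 60 mm across, 165 mm high, to be left alone; origin at the centre of its underside
Mind the look-alikes: they are no part of the job. Of the things like the chock, leave any that is purple or yellow; of the rest the larger one is meant.

How it is judged:
On the way, in this order (a step that is already met when the one before it is completed fails the run):
1. The chock is drawn out at least 15 mm clear of the rim, set down and let go (y of chock_nose in the frame of pump above 0.074 m and height (world z) of chock below 0.006 m and contact force between the fingers and chock below 0.3 N), for 0.2 s.
2. The flywheel is turned and let go with the crank pin just past compression (y of crank_pin_c0 in the frame of pump between -0.003 and 0.0137 m and z of crank_pin_c0 in the frame of pump above 0.125 m and value of joint flywheel above 0.8 rad and velocity of joint flywheel between -0.05 and 0.05 rad/s and contact force between the fingers and flywheel below 0.3 N), for 0.3 s.
At the end, for the whole second after the job is handed in: Flywheel at rest, let go, its crank pin 0.10 rad before to 0.47 rad after top dead centre (resistance peak passed). Chock flat on the bench under the rim on the +y side: nose within 6 mm of touching, within 14 mm of the wheel's mid-plane, within 8 degrees of the pump's y (y of crank_pin_c0 in the frame of pump between -0.003 and 0.0137 m and z of crank_pin_c0 in the frame of pump above 0.125 m and velocity of joint flywheel between -0.05 and 0.05 rad/s and y of chock_nose in the frame of pump between 0.052 and 0.065 m and x of chock_nose in the frame of pump between -0.014 and 0.014 m and angle between the y axis of chock and the y axis of pump, either way round below 0.14 rad and angle between chock's own z axis and vertical below 0.05 rad and height (world z) of chock below 0.004 m and linear speed of chock below 0.01 m/s).
It fails at once if The flywheel is turned backwards by more than a nudge (0.5 rad) (value of joint flywheel below -0.6 rad).
It fails at once if One of the other things on the bench (spanner, screwdriver, tape, trim offcut, bottles) is moved more than 30 mm (distance of any of spanner, screwdriver, tape, trim_offcut, oil, glue from where it was at the start of the episode above 0.03 m).
It also fails if it takes over 72 s, if anything falls off the work surface, if the arm or the gripper's body presses on something with over 40 N, if the wrist force passes 120 N, or if a joint passes its speed limit or range.

## Working session

There is one attempt and no reset: what is moved stays moved. The work goes in short steps, Python scripts to look and compute and a tool call to move; the robot and the scene stay as the last step left them, time stands still between calls to the robot, and variables do not carry over. Pictures are saved under pics/ and viewed, at most 10 in all, crops included, and the job is handed in when it is done.

Besides the shell and the picture viewer there is one more tool, called after "Request:" as name(argument=value, ...) on one line, values as JSON. apply_moves: Moves the arm, as the interface text tells. Its arguments: {"type":"object","properties":{"deltas":{"type":"array"},"grip_force":{"type":"number"}},"required":["deltas"]}

```bash
mkdir -p pics; cat > h.py <<'E'
import numpy as np, cv2
from station import ctrl
def grab(n):
    o=ctrl.get_obs(); c=ctrl.camera(n); return o,c
def ray(c,u,v,P=None):
    P=c["pose"] if P is None else P
    K=c["K"]; d=np.array([(u-K[0,2])/K[0,0],-(v-K[1,2])/K[1,1],-1.0])
    return P[:3,3],P[:3,:3]@d
def onz(c,u,v,z,P=None):
    o,d=ray(c,u,v,P); return o+d*(z-o[2])/d[2]
def proj(c,p,P=None):
    P=c["pose"] if P is None else P
    q=P[:3,:3].T@(np.asarray(p)-P[:3,3]); K=c["K"]
    return K[0,0]*q[0]/-q[2]+K[0,2], K[1,1]*-q[1]/-q[2]+K[1,2]
E
python3 - <<'E'
from h import *
for n in ("top","side"):
    o,c=grab(n); cv2.imwrite(f"pics/{n}0.png",c["img"][:,:,::-1]); print(n,{k:v for k,v in c.items() if k!="img"})
print(o)
E
```

```text
top {'K': array([[444.4404182 ,   0.        , 314.43170836],
       [  0.        , 444.4404182 , 234.84410077],
       [  0.        ,   0.        ,   1.        ]]), 'pose': array([[-1.77330514e-03,  9.83130152e-01, -1.82898767e-01,
         2.90118440e-01],
       [-9.99954697e-01, -3.28454339e-05,  9.51856321e-03,
         5.35334411e-02],
       [ 9.35197911e-03,  1.82907360e-01,  9.83085672e-01,
         1.15849773e+00],
       [ 0.00000000e+00,  0.00000000e+00,  0.00000000e+00,
         1.00000000e+00]])}
side {'K': array([[516.97546182,   0.        , 323.20427789],
       [  0.        , 516.97546182, 235.34150533],
       [  0.        ,   0.        ,   1.        ]]), 'pose': array([[-0.99932596,  0.01318237, -0.03426149,  0.39541409],
       [-0.03493509, -0.62819682,  0.77726977,  1.09895465],
       [-0.0112767 ,  0.77794279,  0.62823392,  1.02819259],
       [ 0.        ,  0.        ,  0.        ,  1.        ]])}
{'time_s': 0.05, 'qpos': array([ 1.16138641e+00,  3.00450020e-01,  1.52156957e+00, -4.88126838e-05,
        1.32073714e+00, -6.65904769e-02]), 'joint_vel': array([-0.00018942, -0.00172196, -0.00182941, -0.00174388,  0.0001025 ,
       -0.00081812]), 'tau': array([ 7.26135482e-06, -5.33207917e+01, -3.53711700e+01,  7.09738000e-02,
        2.35487701e-02, -7.48488674e-05]), 'ee_pos': array([0.18479224, 0.5177723 , 0.22990276]), 'eef_rot': array([-3.14042800e+00, -3.02839869e-05,  2.79878530e+00]), 'force': array([ 0.53138024, -0.04510844, -0.03113119]), 'moment': array([ 0.00307232, -0.04873132, -0.05166115]), 'grip_force': 0.0, 'grip_width': 0.09398703168732232}
```

View pics/top0.png

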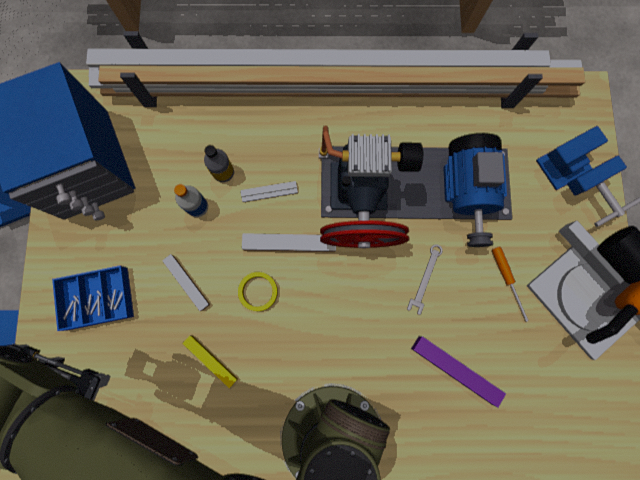

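View pics/side0.png

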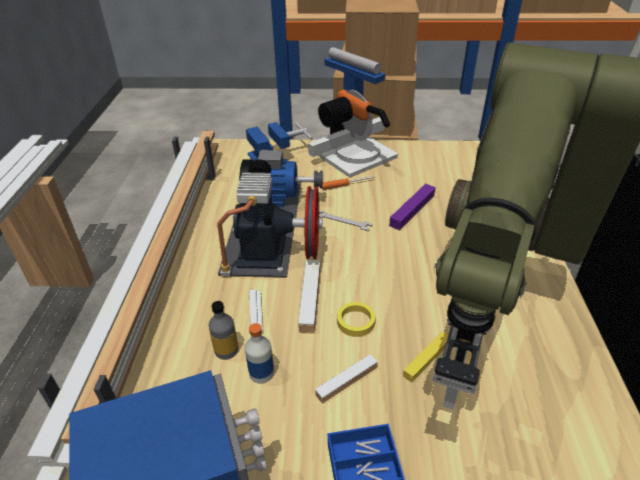

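Top view: the chock (white) is at about (243..335, 243) with its nose under the red wheel (321..408, 235). The trim offcut is at (270,191), the tape at (258,291), a small white look-alike at (187,283), and the spanner at (425,280). Side view: the wheel is at (313,222) and the chock's tail at (308,325).

```bash
python3 - <<'E'
from h import *
o,c=grab("top"); o,s=grab("side")
def comp(m,u,v):
    n,l,st,ce=cv2.connectedComponentsWithStats(m.astype(np.uint8)); return l==l[v,u]
def red(i):
    i=i.astype(int); return (i[...,0]>90)&(i[...,1]<60)&(i[...,2]<60)
for n,q in(("top",c),("side",s)):
    m=red(q["img"]).astype(np.uint8); k,l,st,ce=cv2.connectedComponentsWithStats(m)
    i=1+np.argmax(st[1:,4]); print(n,"red",st[i],ce[i])
    ys,xs=np.nonzero(l==i)
    for f,nm in((xs.argmin(),'L'),(xs.argmax(),'R'),(ys.argmin(),'T'),(ys.argmax(),'B')): print(nm,xs[f],ys[f])
    h=cv2.convexHull(np.argwhere(l==i)[:,::-1].astype(np.int32)); e=cv2.fitEllipse(h); print("ell",e)
    hsv=cv2.cvtColor(q["img"],cv2.COLOR_RGB2HSV); w=(hsv[...,1]<45)&(hsv[...,2]>130)
    u,v=(280,242) if n=="top" else (309,300)
    w=comp(w,u,v); pts=np.argwhere(w)[:,::-1].astype(np.int32); r=cv2.minAreaRect(pts); b=cv2.boxPoints(r)
    print("chock",r,len(pts)); 
    for p in b: print(p,onz(q,*p,0.038).round(4))
    # base plate dark-grey
# wheel extreme points at z=.125
print(onz(c,321,236,.125),onz(c,408.5,233,.125))
E
```

```text
top red [324 229  83   7 264] [364.9280303  231.65151515]
L 324 235
R 406 234
T 358 229
B 324 235
ell ((365.1497497558594, 235.93731689453125), (14.167346954345703, 83.17095184326172), 89.83983612060547)
chock ((285.005126953125, 241.22650146484375), (86.26766204833984, 15.242568969726562), 1.080924153327942) 1243
[241.7352  248.03273] [0.4644 0.2279 0.038 ]
[242.02274 232.79286] [0.5039 0.2282 0.038 ]
[328.27505 234.42027] [0.4997 0.0072 0.038 ]
[327.98752 249.66014] [0.4602 0.0082 0.038 ]
side red [515  23 125  17 879] [580.8850967   30.67918089]
L 515 34
R 639 23
T 521 23
B 618 39
ell ((576.7220458984375, 29.750125885009766), (28.899274826049805, 131.96340942382812), 88.89352416992188)
chock ((309.4154052734375, 292.6769104003906), (15.876445770263672, 64.74613189697266), 7.125016689300537) 951
[297.5231  323.81537] [0.5017 0.2295 0.038 ]
[305.55386 259.5692 ] [ 0.4964 -0.014   0.038 ]
[321.3077  261.53845] [ 0.4507 -0.0065  0.038 ]
[313.27695 325.7846 ] [0.4617 0.235  0.038 ]
[0.4796155  0.02799969 0.125     ] [ 0.48683797 -0.17962188  0.125     ]
```

```bash
python3 - <<'E'
import cv2
a=cv2.imread("pics/top0.png")[110:270,225:425]; b=cv2.imread("pics/side0.png")[170:345,200:400]
a=cv2.resize(a,(800,640),interpolation=cv2.INTER_CUBIC)[:560]
b=cv2.resize(b,None,fx=3,fy=3,interpolation=cv2.INTER_CUBIC)
cv2.imwrite("pics/a.png",a)
E
```

```text
(no output)
```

View pics/a.png

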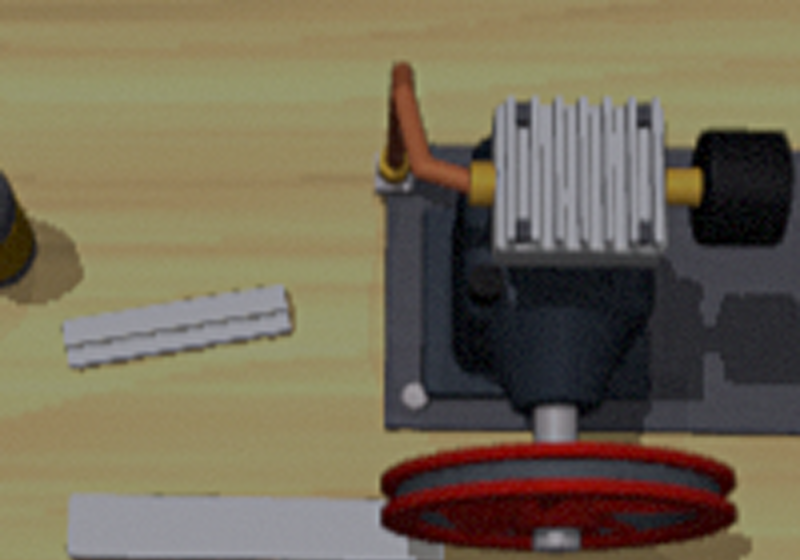

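The crop shows the chock tail at crop x=68 (px 242, 233..249), the base plate's front edge at crop y≈430, and the wheel centred at crop x≈557. Pump frame ≈ (0.483, -0.073), yaw ≈ -0.015. Moving above the chock's tail for a close look.

Request:
apply_moves(deltas=[[65,3,-3.2,0,0,0,-0.124],[65,3,-3.2,0,0,0,-0.124],[65,3,-3.2,0,0,0,-0.124],[65,3,-3.2,0,0,0,-0.124],[65,3,-3.2,0,0,0,-0.124],[65,3,-3.2,0,0,0,-0.124],[65,3,-3.2,0,0,0,-0.124],[65,3,-3.2,0,0,0,-0.124],[65,3,-3.2,0,0,0,-0.124],[65,3,-3.2,0,0,0,-0.124]], grip_force=30)

```text
time_s: 1.2
ee_pos: [0.4858, 0.1964, 0.2304]
eef_rot: [3.142, -0.0, 1.554]
force: [-0.2, -0.3, 0.1]
grip_width: 0.07
grip_force: 0.0
```

Request:
apply_moves(deltas=[[65,0,0,0,0,0,0],[65,0,0,0,0,0,0]])

```text
time_s: 1.4
ee_pos: [0.485, 0.1975, 0.2301]
eef_rot: [-3.141, 0.0, 1.558]
force: [-0.4, -0.1, 0.1]
grip_width: 0.0705
grip_force: 0.0
```

```bash
cat >> h.py <<'E'
from scipy.spatial.transform import Rotation as Ro
def wpose(o,c):
    T=np.eye(4); T[:3,:3]=Ro.from_euler("xyz",o["eef_rot"]).as_matrix(); T[:3,3]=o["ee_pos"]; return T@c["hand_eye"]
E
python3 - <<'E'
from h import *
o,c=grab("wrist"); P=wpose(o,c); print(o["ee_pos"],o["eef_rot"],o["qpos"],o["force"],o["moment"])
cv2.imwrite("pics/w1.png",c["img"][:,:,::-1]); print(c["hand_eye"],c["K"])
hsv=cv2.cvtColor(c["img"],cv2.COLOR_RGB2HSV); w=((hsv[...,1]<45)&(hsv[...,2]>130)).astype(np.uint8)
k,l,st,ce=cv2.connectedComponentsWithStats(w)
for i in range(1,k):
    if st[i,4]>1500:
        r=cv2.minAreaRect(np.argwhere(l==i)[:,::-1].astype(np.int32)); print(st[i],r)
        for p in cv2.boxPoints(r): print(p,onz(c,*p,0.038,P).round(4))
t=grab("top")[1]
for p in((321.7,217.5),(425,218.75)): print("plate",onz(t,*p,.01))
for p in((192,213),(222,182)): print("bottle",onz(t,*p,0.0))
E
```

```text
[0.48502422 0.19745719 0.23011115] [-3.14088217e+00  8.75115473e-05  1.55796774e+00] [3.16602280e-01 2.41937459e-01 1.59533771e+00 1.52389958e-04
 1.30501808e+00 3.29390818e-01] [-0.40982576 -0.05991546  0.09739453] [-0.05701659  0.08575371  0.03437251]
[[ 1.32907170e-03  9.57575876e-01  2.88178200e-01  8.33465785e-02]
 [ 9.99998453e-01 -9.40531082e-04 -1.48671820e-03 -3.58766165e-04]
 [-1.15260492e-03  2.88179730e-01 -9.57575644e-01 -1.54257154e-01]
 [ 0.00000000e+00  0.00000000e+00  0.00000000e+00  1.00000000e+00]] [[416.06182027   0.         320.55712452]
 [  0.         416.06182027 239.23274023]
 [  0.           0.           1.        ]]
[  96    0  106   80 3631] ((147.25001525878906, 26.249996185302734), (38.890872955322266, 113.1370849609375), 45.0)
[93.500015 52.5     ] [0.3127 0.3279 0.038 ]
[173.50002  -27.500004] [0.38   0.3807 0.038 ]
[ 2.0100002e+02 -7.6293945e-06] [0.3983 0.3627 0.038 ]
[121.000015  80.      ] [0.3308 0.308  0.038 ]
[ 444  161   47  156 4923] ((468.62872314453125, 239.28713989257812), (154.728271484375, 36.020347595214844), 84.2894058227539)
[443.0099  164.09903] [0.5865 0.2401 0.038 ]
[478.8515  160.51486] [0.6158 0.2427 0.038 ]
[494.24756 314.47525] [0.6437 0.1024 0.038 ]
[458.40594 318.05942] [0.611  0.0992 0.038 ]
[ 295  181   48  229 9917] ((318.5, 295.0), (228.0, 47.0), 90.0)
[295. 181.] [0.4641 0.2275 0.038 ]
[342. 181.] [0.5033 0.2271 0.038 ]
[342. 409.] [0.504  0.0006 0.038 ]
[295. 409.] [0.4575 0.0011 0.038 ]
plate [0.55051032 0.02308137 0.01      ]
plate [ 0.54720789 -0.25098758  0.01      ]
bottle [0.56496294 0.36898452 0.        ]
bottle [0.65111005 0.29219006 0.        ]
```

View pics/w1.png

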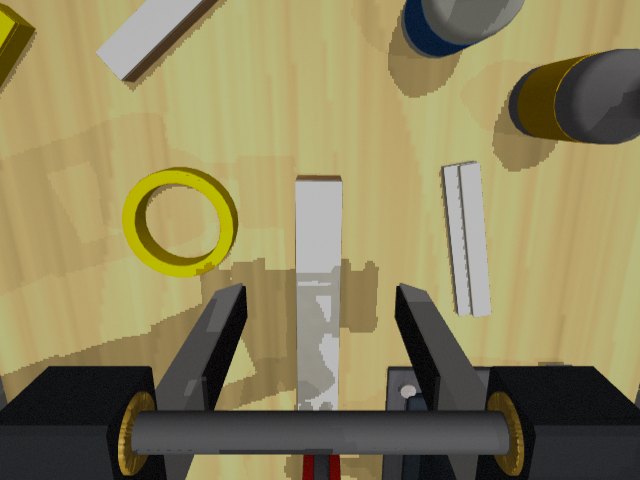

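Wrist view: the chock's tail edge is at (295..342, 181), running down to the rim at (320,465). The trim is on the right at (468,239) and both bottles are well clear. Descend, grip, draw out 50 mm, release.

Request:
apply_moves(deltas=[[65,-0.15,-0.1,-4,0,0,0],[65,0,-0.1,-4,0,0,0],[65,0,0,-4,0,0,0],[65,0,0,-4,0,0,0],[65,0,0,-3,0,0,0],[65,0,0,-0.8,0,0,0],[140,0,0,0,0,0,0],[255,0,0,0,0,0,0],[255,0,0,0,0,0,0],[255,0,0,0,0,0,0]], grip_force=25)

```text
time_s: 2.5
ee_pos: [0.4839, 0.1962, 0.0337]
eef_rot: [3.14, -0.001, 1.559]
force: [0.2, 0.4, 1.1]
grip_width: 0.0418
grip_force: 0.5
```

Request:
apply_moves(deltas=[[255,0,0,0,0,0,0],[255,0,0,0,0,0,0],[255,0,0.5,0,0,0,0],[255,0,1,0,0,0,0],[255,0.05,1,0,0,0,0],[255,0,1,0,0,0,0],[255,0,1,0,0,0,0],[255,0,0.5,0,0,0,0],[255,0,0,0,0,0,0],[255,0,0,0,0,0,0]])

```text
time_s: 3.5
ee_pos: [0.4845, 0.2467, 0.0336]
eef_rot: [3.14, -0.001, 1.559]
force: [0.5, 3.2, 4.5]
grip_width: 0.0398
grip_force: 24.9
```

Request:
apply_moves(deltas=[[65,0,0,0,0,0,0],[65,0,0,0,0,0,0],[65,0,0,0,0,0,0],[65,0,0,0,0,0,0],[65,0,0,0,0,0,0],[65,0,0,4,0,0,0],[65,0,0,5,0,0,0],[65,0,-1,5,0,0,0],[65,0,-3,5,0,0,0],[65,0,-4,5,0,0,0]])

```text
time_s: 4.5
ee_pos: [0.4836, 0.1789, 0.2557]
eef_rot: [3.14, -0.0, 1.56]
force: [0.7, -0.3, 0.1]
grip_width: 0.0696
grip_force: 0.0
```

Request:
apply_moves(deltas=[[110,0,-5,2,0,0,0],[110,0,-5,0,0,0,0],[110,0,-2,0,0,0,0],[110,0,0,0,0,0,0],[110,0,0,0,0,0,0]])

```text
time_s: 5.0
ee_pos: [0.4839, 0.063, 0.2719]
eef_rot: [-3.142, -0.0, 1.558]
force: [-0.3, -0.1, 0.2]
grip_width: 0.0537
grip_force: 0.0
```

```bash
python3 - <<'E'
from h import *
o,c=grab("wrist"); P=wpose(o,c); print(o["ee_pos"],o["eef_rot"],o["qpos"],o["force"],o["moment"])
im=c["img"].copy(); cv2.imwrite("pics/w2.png",im[:,:,::-1])
i=im.astype(int); m=((i[...,0]>70)&(i[...,1]<45)&(i[...,2]<45)).astype(np.uint8)
ys,xs=np.nonzero(m); print(xs.min(),xs.max(),ys.min(),ys.max())
for v in range(ys.min(),ys.max(),15):
    r=xs[ys==v]
    if len(r): print(v,r.min(),r.max(), onz(c,r.min(),v,.2,P).round(4),onz(c,r.max(),v,.2,P).round(4))
hsv=cv2.cvtColor(im,cv2.COLOR_RGB2HSV); w=((hsv[...,1]<45)&(hsv[...,2]>130)).astype(np.uint8)
k,l,st,ce=cv2.connectedComponentsWithStats(w)
for i in range(1,k):
    if st[i,4]>1500:
        r=cv2.minAreaRect(np.argwhere(l==i)[:,::-1].astype(np.int32)); print(st[i],r)
        for p in cv2.boxPoints(r): print(p,onz(c,*p,0.038,P).round(4))
E
```

```text
[0.48386125 0.06301374 0.27194262] [-3.14151308e+00 -1.88653745e-04  1.55797506e+00] [5.43258218e-02 1.29419212e-01 1.63044256e+00 1.97076916e-04
 1.38179762e+00 6.71100496e-02] [-0.25846755 -0.13607706  0.16019145] [-0.03210572  0.09646104  0.03138872]
298 639 248 479
248 566 569 [0.6243 0.0714 0.2   ] [0.626  0.0714 0.2   ]
263 306 594 [0.4755 0.0641 0.2   ] [0.642  0.0621 0.2   ]
278 303 620 [0.4735 0.0548 0.2   ] [0.6588 0.0526 0.2   ]
293 301 639 [0.4721 0.0453 0.2   ] [0.6719 0.0429 0.2   ]
308 301 340 [0.4719 0.0355 0.2   ] [0.4952 0.0353 0.2   ]
323 300 340 [0.471  0.0256 0.2   ] [0.4952 0.0253 0.2   ]
338 299 341 [0.4701 0.0154 0.2   ] [0.4958 0.0151 0.2   ]
353 299 341 [0.4699 0.005  0.2   ] [0.4958 0.0047 0.2   ]
368 299 623 [ 0.4696 -0.0057  0.2   ] [ 0.6726 -0.0082  0.2   ]
383 298 612 [ 0.4687 -0.0166  0.2   ] [ 0.6678 -0.0191  0.2   ]
398 298 603 [ 0.4684 -0.0279  0.2   ] [ 0.6641 -0.0303  0.2   ]
458 298 342 [ 0.4671 -0.0756  0.2   ] [ 0.4967 -0.0759  0.2   ]
473 298 342 [ 0.4667 -0.0883  0.2   ] [ 0.4968 -0.0887  0.2   ]
[  295     0    48   232 10260] ((318.49996948
[... 180 characters left out ...]
    ] [0.5039 0.2369 0.038 ]
[341.99997 230.99997] [0.5045 0.0377 0.038 ]
[ 459    3   31  171 3266] ((473.84228515625, 87.90635681152344), (169.79656982421875, 20.160297393798828), 86.00909423828125)
[457.87784     3.9155045] [0.6004 0.2329 0.038 ]
[477.98923     2.5123825] [0.617  0.2338 0.038 ]
[489.80673 171.89722] [0.6417 0.0931 0.038 ]
[469.69534 173.30032] [0.6231 0.092  0.038 ]
[ 442    8   29  167 2298] ((455.9337463378906, 91.16378021240234), (166.11306762695312, 15.26917552947998), 85.46774291992188)
[441.7599     8.970245] [0.5872 0.2293 0.038 ]
[456.98132    7.763672] [0.5999 0.23   0.038 ]
[470.1076  173.35732] [0.6235 0.0919 0.038 ]
[454.88617 174.56389] [0.6095 0.091  0.038 ]
```

View pics/w2.png

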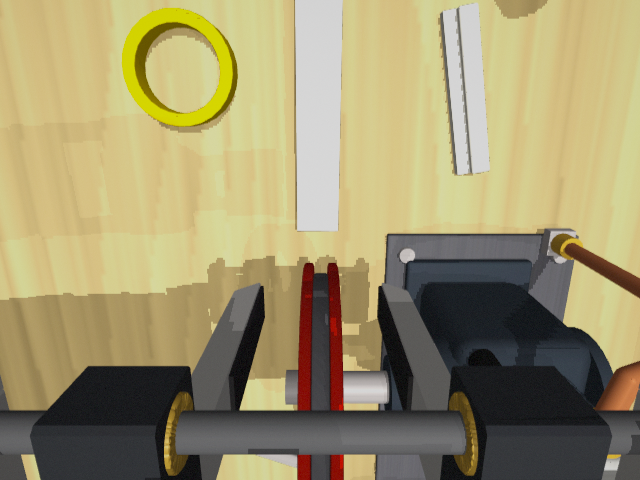

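Wrist view: the chock nose is at (295..342, 231), drawn well clear. The rim runs at columns 298..342 and the shaft end is at rows 372..403. Wheel centre ≈ (0.482, -0.0755, 0.125), yaw ≈ -0.012. I'll go to the -y side of the rim and generate the arc numbers.

Request:
apply_moves(deltas=[[115,-0.03,-2.5,0.4,0.08,0,0],[115,-0.03,-2.5,0.3,0.08,0,0],[115,-0.03,-2.5,0,0.08,0,0],[115,-0.03,-2.5,0,0.08,0,0],[115,-0.03,-2.5,0,0.08,0,0],[115,-0.03,-2.5,0,0.08,0,0],[115,-0.03,-2.5,-0.5,0.08,0,0],[115,-0.04,-2.5,-1,0.08,0,0],[115,-0.04,-2.6,-1.3,0.08,0,0],[115,-0.04,-2.7,-1.4,0.08,0,0]], grip_force=50)

```text
time_s: 6.05
ee_pos: [0.4811, -0.1901, 0.2365]
eef_rot: [-3.13, -0.803, 1.556]
force: [-0.4, -0.1, -0.2]
grip_width: 0.0517
grip_force: 0.0
```

Request:
apply_moves(deltas=[[115,0,0,0,0,0,0],[115,0,0,0,0,0,0]])

```text
time_s: 6.25
ee_pos: [0.481, -0.1896, 0.2361]
eef_rot: [-3.127, -0.801, 1.552]
force: [0.3, 0.2, -0.2]
grip_width: 0.0518
grip_force: 0.0
```

```bash
cat >> h.py <<'E'
C=np.array([.482,-.0755,.125]); EX=np.array([1,-.012,0]); EY=np.array([.012,1,0])
def tcp(th,R): return C+R*(np.sin(th)*EY+np.array([0,0,np.cos(th)]))
def theta(o):
    r=np.asarray(o["ee_pos"])-C; z=Ro.from_euler("xyz",o["eef_rot"]).as_matrix()[:,2]
    return np.arctan2(r@EY,r[2]), np.arctan2(-z@EY,-z[2]), np.hypot(r@EY,r[2])
def arc(jaw,a,b,n,R=.102):
    t=np.linspace(a,b,n+1)
    for i in range(n):
        d=(tcp(t[i+1],R)-tcp(t[i],R))*100; w=-(t[i+1]-t[i])*EX
        print([jaw]+[round(float(x),2) for x in d]+[round(float(w[0]),3),round(float(w[1]),4),0],end=",\n" if i<n-1 else "\n")
E
python3 - <<'E'
from h import *
o=ctrl.get_obs(); print(o["ee_pos"],o["eef_rot"],o["qpos"],o["force"],o["moment"],theta(o))
print("plunge cm",(tcp(-.8,.102)-o["ee_pos"])*100)
arc(255,-.8,.88,24)
E
```

```text
[ 0.48099157 -0.18961187  0.23611666] [-3.12663891 -0.8005775   1.55230947] [-0.71052377  0.48136217  1.43500326  0.58826852  1.77816386 -0.74183961] [ 0.31118538  0.16234141 -0.24559042] [-0.41624528  0.10160341 -0.01961921] (np.float64(-0.798748882280978), np.float64(-0.8006705104960112), np.float64(0.15928337405138196))
plunge cm [ 0.01303892  4.09415454 -4.00525805]
[255, 0.01, 0.51, 0.49, -0.07, 0.0008, 0],
[255, 0.01, 0.55, 0.46, -0.07, 0.0008, 0],
[255, 0.01, 0.58, 0.42, -0.07, 0.0008, 0],
[255, 0.01, 0.61, 0.38, -0.07, 0.0008, 0],
[255, 0.01, 0.63, 0.33, -0.07, 0.0008, 0],
[255, 0.01, 0.65, 0.29, -0.07, 0.0008, 0],
[255, 0.01, 0.67, 0.24, -0.07, 0.0008, 0],
[255, 0.01, 0.69, 0.19, -0.07, 0.0008, 0],
[255, 0.01, 0.7, 0.15, -0.07, 0.0008, 0],
[255, 0.01, 0.71, 0.1, -0.07, 0.0008, 0],
[255, 0.01, 0.71, 0.05, -0.07, 0.0008, 0],
[255, 0.01, 0.71, -0.0, -0.07, 0.0008, 0],
[255, 0.01, 0.71, -0.05, -0.07, 0.0008, 0],
[255, 0.01, 0.71, -0.1, -0.07, 0.0008, 0],
[255, 0.01, 0.7, -0.15, -0.07, 0.0008, 0],
[255, 0.01, 0.69, -0.2, -0.07, 0.0008, 0],
[255, 0.01, 0.67, -0.25, -0.07, 0.0008, 0],
[255, 0.01, 0.65, -0.29, -0.07, 0.0008, 0],
[255, 0.01, 0.63, -0.34, -0.07, 0.0008, 0],
[255, 0.01, 0.6, -0.38, -0.07, 0.0008, 0],
[255, 0.01, 0.57, -0.42, -0.07, 0.0008, 0],
[255, 0.01, 0.54, -0.46, -0.07, 0.0008, 0],
[255, 0.01, 0.51, -0.5, -0.07, 0.0008, 0],
[255, 0.01, 0.47, -0.53, -0.07, 0.0008, 0]
```

Request:
apply_moves(deltas=[[115,0,0.82,-0.8,0,0,0],[115,0,0.82,-0.8,0,0,0],[115,0,0.82,-0.8,0,0,0],[115,0,0.82,-0.8,0,0,0],[115,0,0.82,-0.8,0,0,0],[255,0,0,0,0,0,0],[255,0,0,0,0,0,0],[255,0,0,0,0,0,0],[255,0,0,0,0,0,0]], grip_force=50)

```text
time_s: 7.15
ee_pos: [0.4809, -0.1496, 0.1972]
eef_rot: [-3.131, -0.8, 1.554]
force: [3.0, 0.9, -0.2]
grip_width: 0.0277
grip_force: 50.0
```

```bash
python3 - <<'E'
from h import *
o=ctrl.get_obs(); print(o["ee_pos"],o["force"],o["moment"],o["grip_width"],o["grip_force"],theta(o))
E
```

```text
[ 0.48093206 -0.14958101  0.19722619] [ 2.96223729  0.8798826  -0.15727032] [-0.35564281 -0.67359244 -0.69786204] 0.027707890300478547 49.97874319553375 (np.float64(-0.7981615667819858), np.float64(-0.7995918990212201), np.float64(0.10347230459125714))
```

Request:
apply_moves(deltas=[[255,0.01,0.51,0.49,-0.07,0.0008,0],[255,0.01,0.55,0.46,-0.07,0.0008,0],[255,0.01,0.58,0.42,-0.07,0.0008,0],[255,0.01,0.61,0.38,-0.07,0.0008,0],[255,0.01,0.63,0.33,-0.07,0.0008,0]])

```text
time_s: 7.65
ee_pos: [0.4813, -0.1211, 0.2185]
eef_rot: [-3.133, -0.446, 1.554]
force: [-0.2, -2.5, -1.7]
grip_width: 0.0276
grip_force: 50.0
```

Request:
apply_moves(deltas=[[255,0.01,0.65,0.29,-0.07,0.0008,0],[255,0.01,0.67,0.24,-0.07,0.0008,0],[255,0.01,0.69,0.19,-0.07,0.0008,0],[255,0.01,0.7,0.15,-0.07,0.0008,0],[255,0.01,0.71,0.1,-0.07,0.0008,0]])

```text
time_s: 8.15
ee_pos: [0.4818, -0.0866, 0.2292]
eef_rot: [-3.135, -0.096, 1.555]
force: [-6.1, -2.4, 6.9]
grip_width: 0.0276
grip_force: 50.0
```

Request:
apply_moves(deltas=[[255,0.01,0.71,0.05,-0.07,0.0008,0],[255,0.01,0.71,0,-0.07,0.0008,0],[255,0.01,0.71,-0.05,-0.07,0.0008,0]])

```text
time_s: 8.45
ee_pos: [0.4821, -0.0651, 0.2297]
eef_rot: [-3.137, 0.114, 1.554]
force: [-10.0, -0.9, 12.5]
grip_width: 0.0277
grip_force: 50.0
```

Request:
apply_moves(deltas=[[255,0.01,0.71,-0.1,-0.07,0.0008,0],[255,0.01,0.7,-0.15,-0.07,0.0008,0]])

```text
time_s: 8.65
ee_pos: [0.4822, -0.0507, 0.2275]
eef_rot: [-3.137, 0.253, 1.553]
force: [-12.5, 1.9, 17.0]
grip_width: 0.0275
grip_force: 50.0
```

Request:
apply_moves(deltas=[[255,0.01,0.69,-0.2,-0.07,0.0008,0],[255,0.01,0.67,-0.25,-0.07,0.0008,0]])

```text
time_s: 8.85
ee_pos: [0.4825, -0.0368, 0.2234]
eef_rot: [-3.139, 0.393, 1.553]
force: [-15.6, 5.7, 23.3]
grip_width: 0.028
grip_force: 50.0
```

Request:
apply_moves(deltas=[[255,0.01,0.65,-0.29,-0.07,0.0008,0],[255,0.01,0.63,-0.34,-0.07,0.0008,0]])

```text
time_s: 9.05
ee_pos: [0.4826, -0.0236, 0.2173]
eef_rot: [-3.14, 0.533, 1.551]
force: [-17.2, 12.7, 26.7]
grip_width: 0.0278
grip_force: 50.0
```

Request:
apply_moves(deltas=[[255,0.01,0.6,-0.38,-0.07,0.0008,0],[255,0.01,0.57,-0.42,-0.07,0.0008,0]])

```text
time_s: 9.25
ee_pos: [0.4828, -0.0113, 0.2095]
eef_rot: [3.141, 0.672, 1.55]
force: [-18.8, 19.4, 30.1]
grip_width: 0.0273
grip_force: 50.1
```

```bash
python3 - <<'E'
from h import *
o=ctrl.get_obs(); print(o["ee_pos"],o["qpos"],o["force"],o["moment"],o["grip_width"],o["grip_force"],theta(o))
E
```

```text
[ 0.48278945 -0.01127149  0.20950532] [ 0.21127331  0.2798239   1.72990578 -0.66736177  1.36644828  0.45192097] [-18.80525511  19.35117605  30.0579924 ] [ 0.13979144  3.04084095 -2.11634575] 0.027325863595232484 50.052557587623596 (np.float64(0.6499750344454203), np.float64(0.6722284149702189), np.float64(0.10614927446142249))
```

Request:
apply_moves(deltas=[[115,0,0,0,0,0,0],[115,0,0,0,0,0,0],[115,0,0,0,0,0,0]])

```text
time_s: 9.55
ee_pos: [0.4827, -0.0131, 0.2063]
eef_rot: [-3.137, 0.67, 1.553]
force: [-0.1, -0.8, -0.7]
grip_width: 0.0482
grip_force: 0.0
```

```bash
sed -i 's/^C=.*/C=np.array([.4815,-.0735,.125]); EX=np.array([1.,0,0]); EY=np.array([0,1.,0])/' h.py
cat >> h.py <<'E'
def rep():
    o=ctrl.get_obs(); a,b,R=theta(o); r=np.asarray(o["ee_pos"])-C; F=o["force"]; M=o["moment"]
    print("t",round(o["time_s"],2),"x",o["ee_pos"][0].round(4),"th",round(a,3),"tilt",round(b,3),"R",round(R,4),"F",F.round(1),"M",M.round(3),"Ft",round(F[1]*np.cos(a)-F[2]*np.sin(a),2),"Fr",round(F[1]*np.sin(a)+F[2]*np.cos(a),2),"rxF",round(r[1]*F[2]-r[2]*F[1],3),"w",o["grip_width"].round(4))
E
python3 - <<'E'
from h import *
rep(); o=ctrl.get_obs(); print(o["ee_pos"])
a,b,R=theta(o)
print("retreat",(tcp(b,.16)-o["ee_pos"])*100); arc(115,b,-.8,11,.16)
print("plunge",(tcp(-.8,.102)-tcp(-.8,.16))*100)
E
```

```text
Traceback (most recent call last):
  File "h.py", line 30, in rep
    print("t",round(o["time_s"],2),"x",o["ee_pos"][0].round(4),"th",round(a,3),"tilt",round(b,3),"R",round(R,4),"F",F.round(1),"M",M.round(3),"Ft",round(F[1]*np.cos(a)-F[2]*np.sin(a),2),"Fr",round(F[1]*np.sin(a)+F[2]*np.cos(a),2),"rxF",round(r[1]*F[2]-r[2]*F[1],3),"w",o["grip_width"].round(4))
                                                                                                                                                                                                                                                                             ^^^^^^^^^^^^^^^^^^^^^
AttributeError: 'float' object has no attribute 'round'
```

```bash
sed -i 's/o\["grip_width"\].round(4)/round(o["grip_width"],4)/' h.py
python3 - <<'E'
from h import *
rep(); o=ctrl.get_obs(); print(o["ee_pos"])
a,b,R=theta(o)
print("retreat",(tcp(b,.16)-o["ee_pos"])*100); arc(115,b,-.8,11,.16)
print("plunge",(tcp(-.8,.102)-tcp(-.8,.16))*100)
E
```

```text
t 9.55 x 0.4827 th 0.639 tilt 0.67 R 0.1013 F [-0.1 -0.8 -0.7] M [ 0.256  0.034 -0.03 ] Ft -0.21 Fr -1.01 rxF 0.021 w 0.0482
[ 0.48273385 -0.01305609  0.20628071]
retreat [-0.1233851   3.88655508  4.41690025]
[115, 0.0, -1.76, 1.21, 0.134, 0.0, 0],
[115, 0.0, -1.91, 0.97, 0.134, 0.0, 0],
[115, 0.0, -2.02, 0.7, 0.134, 0.0, 0],
[115, 0.0, -2.09, 0.43, 0.134, 0.0, 0],
[115, 0.0, -2.13, 0.15, 0.134, 0.0, 0],
[115, 0.0, -2.13, -0.14, 0.134, 0.0, 0],
[115, 0.0, -2.09, -0.42, 0.134, 0.0, 0],
[115, 0.0, -2.02, -0.7, 0.134, 0.0, 0],
[115, 0.0, -1.91, -0.96, 0.134, 0.0, 0],
[115, 0.0, -1.76, -1.21, 0.134, 0.0, 0],
[115, 0.0, -1.59, -1.43, 0.134, 0.0, 0]
plunge [ 0.          4.16066533 -4.04089891]
```

Request:
apply_moves(deltas=[[115,-0.03,0.97,1.1,0,0,0],[115,-0.03,0.97,1.1,0,0,0],[115,-0.03,0.97,1.1,0,0,0],[115,-0.03,0.97,1.1,0,0,0]])

```text
time_s: 9.95
ee_pos: [0.4815, 0.0258, 0.2507]
eef_rot: [-3.137, 0.67, 1.553]
force: [0.1, -0.7, 0.1]
grip_width: 0.0515
grip_force: 0.0
```

Request:
apply_moves(deltas=[[115,0,-1.76,1.21,0.134,0,0],[115,0,-1.91,0.97,0.134,0,0],[115,0,-2.02,0.7,0.134,0,0],[115,0,-2.09,0.43,0.134,0,0],[115,0,-2.13,0.15,0.134,0,0],[115,0,-2.13,-0.14,0.134,0,0],[115,0,-2.09,-0.42,0.134,0,0],[115,0,-2.02,-0.7,0.134,0,0],[115,0,-1.91,-0.96,0.134,0,0],[115,0,-1.76,-1.21,0.134,0,0]])

```text
time_s: 10.95
ee_pos: [0.4813, -0.1742, 0.2511]
eef_rot: [-3.12, -0.674, 1.555]
force: [1.1, 1.2, 0.5]
grip_width: 0.0517
grip_force: 0.0
```

Request:
apply_moves(deltas=[[115,0,-1.59,-1.43,0.134,0,0],[115,0,0,0,0,0,0],[115,0,0,0,0,0,0]])

```text
time_s: 11.25
ee_pos: [0.4813, -0.1889, 0.2357]
eef_rot: [-3.112, -0.803, 1.549]
force: [0.8, -0.3, 0.3]
grip_width: 0.052
grip_force: 0.0
```

```bash
sed -i '/^def rep/,$d' h.py; cat >> h.py <<'E'
def rep():
    o=ctrl.get_obs(); a,b,R=theta(o); F=o["force"]; M=o["moment"]
    Ft=F[1]*np.cos(b)-F[2]*np.sin(b); Fr=F[1]*np.sin(b)+F[2]*np.cos(b)
    T=M[0]-(-.056+.502*np.sin(b))-(R+.19)*Ft
    print("t %.2f x %.4f th %.3f tilt %.3f R %.4f w %.4f Ft %.2f Fr %.2f Fx %.1f Mx %.3f T %.3f"%(o["time_s"],o["ee_pos"][0],a,b,R,o["grip_width"],Ft,Fr,F[0],M[0],T))
E
python3 - <<'E'
from h import *
rep(); o=ctrl.get_obs(); print(o["eef_rot"],"plunge",(np.array([.4812,0,0])*[1,0,0]+tcp(-.8,.102)*[0,1,1]-o["ee_pos"])*100)
arc(255,-.8,.9,24)
E
```

```text
t 11.25 x 0.4813 th -0.806 tilt -0.803 R 0.1599 w 0.0520 Ft 0.02 Fr 0.42 Fx 0.8 Mx -0.427 T -0.018
[-3.11163935 -0.80287263  1.54917641] plunge [-0.00584903  4.22352607 -3.96055149]
[255, 0.0, 0.52, 0.5, -0.071, -0.0, 0],
[255, 0.0, 0.56, 0.46, -0.071, -0.0, 0],
[255, 0.0, 0.59, 0.42, -0.071, -0.0, 0],
[255, 0.0, 0.62, 0.38, -0.071, -0.0, 0],
[255, 0.0, 0.64, 0.33, -0.071, -0.0, 0],
[255, 0.0, 0.66, 0.29, -0.071, -0.0, 0],
[255, 0.0, 0.68, 0.24, -0.071, -0.0, 0],
[255, 0.0, 0.7, 0.19, -0.071, -0.0, 0],
[255, 0.0, 0.71, 0.14, -0.071, -0.0, 0],
[255, 0.0, 0.72, 0.09, -0.071, -0.0, 0],
[255, 0.0, 0.72, 0.04, -0.071, -0.0, 0],
[255, 0.0, 0.72, -0.01, -0.071, -0.0, 0],
[255, 0.0, 0.72, -0.06, -0.071, -0.0, 0],
[255, 0.0, 0.71, -0.11, -0.071, -0.0, 0],
[255, 0.0, 0.7, -0.16, -0.071, -0.0, 0],
[255, 0.0, 0.69, -0.21, -0.071, -0.0, 0],
[255, 0.0, 0.67, -0.26, -0.071, -0.0, 0],
[255, 0.0, 0.65, -0.31, -0.071, -0.0, 0],
[255, 0.0, 0.63, -0.35, -0.071, -0.0, 0],
[255, 0.0, 0.6, -0.4, -0.071, -0.0, 0],
[255, 0.0, 0.57, -0.44, -0.071, -0.0, 0],
[255, 0.0, 0.54, -0.48, -0.071, -0.0, 0],
[255, 0.0, 0.51, -0.52, -0.071, -0.0, 0],
[255, 0.0, 0.47, -0.55, -0.071, -0.0, 0]
```

Request:
apply_moves(deltas=[[115,0,0.84,-0.79,0,0,0],[115,0,0.84,-0.79,0,0,0],[115,0,0.84,-0.79,0,0,0],[115,0,0.84,-0.79,0,0,0],[115,0,0.84,-0.79,0,0,0],[255,0,0,0,0,0,0],[255,0,0,0,0,0,0],[255,0,0,0,0,0,0],[255,0,0,0,0,0,0]])

```text
time_s: 12.15
ee_pos: [0.4812, -0.1463, 0.1969]
eef_rot: [-3.112, -0.804, 1.552]
force: [-5.9, -0.1, 1.8]
grip_width: 0.0277
grip_force: 50.0
```

```bash
python3 -c "from h import *;rep()"
```

```text
t 12.15 x 0.4812 th -0.792 tilt -0.804 R 0.1023 w 0.0277 Ft 1.23 Fr 1.28 Fx -5.9 Mx -0.103 T -0.045
```

Request:
apply_moves(deltas=[[255,0,0.52,0.5,-0.071,0,0],[255,0,0.56,0.46,-0.071,0,0],[255,0,0.59,0.42,-0.071,0,0],[255,0,0.62,0.38,-0.071,0,0]])

```text
time_s: 12.55
ee_pos: [0.4814, -0.1237, 0.2143]
eef_rot: [-3.119, -0.516, 1.555]
force: [0.8, -0.6, -9.8]
grip_width: 0.0277
grip_force: 49.8
```

```bash
python3 -c "from h import *;rep()"
```

```text
t 12.55 x 0.4814 th -0.513 tilt -0.516 R 0.1024 w 0.0277 Ft -5.35 Fr -8.22 Fx 0.8 Mx -1.013 T 0.855
```

Request:
apply_moves(deltas=[[255,0,0.64,0.33,-0.071,0,0],[255,0,0.66,0.29,-0.071,0,0]])

```text
time_s: 12.75
ee_pos: [0.4816, -0.1107, 0.2205]
eef_rot: [-3.122, -0.374, 1.556]
force: [1.8, -1.4, -12.3]
grip_width: 0.0275
grip_force: 49.7
```

```bash
python3 -c "from h import *;rep()"
```

```text
t 12.75 x 0.4816 th -0.371 tilt -0.374 R 0.1025 w 0.0275 Ft -5.76 Fr -10.96 Fx 1.8 Mx -0.956 T 0.969
```

Request:
apply_moves(deltas=[[255,0,0.68,0.24,-0.071,0,0],[255,0,0.7,0.19,-0.071,0,0]])

```text
time_s: 12.95
ee_pos: [0.4817, -0.0968, 0.2248]
eef_rot: [-3.124, -0.232, 1.557]
force: [3.9, -2.6, -11.1]
grip_width: 0.0277
grip_force: 49.7
```

```bash
python3 -c "from h import *;rep()"
```

```text
t 12.95 x 0.4817 th -0.229 tilt -0.232 R 0.1025 w 0.0277 Ft -5.08 Fr -10.22 Fx 3.9 Mx -0.797 T 0.860
```

Request:
apply_moves(deltas=[[255,0,0.71,0.14,-0.071,0,0],[255,0,0.72,0.09,-0.071,0,0]])

```text
time_s: 13.15
ee_pos: [0.4819, -0.0825, 0.2272]
eef_rot: [-3.127, -0.09, 1.557]
force: [6.4, -4.4, -11.6]
grip_width: 0.0277
grip_force: 49.7
```

```bash
python3 -c "from h import *;rep()"
```

```text
t 13.15 x 0.4819 th -0.087 tilt -0.090 R 0.1026 w 0.0277 Ft -5.42 Fr -11.16 Fx 6.4 Mx -0.778 T 0.911
```

Request:
apply_moves(deltas=[[255,0,0.72,0.04,-0.071,0,0],[255,0,0.72,-0.01,-0.071,0,0]])

```text
time_s: 13.35
ee_pos: [0.4821, -0.068, 0.2275]
eef_rot: [-3.129, 0.052, 1.557]
force: [4.6, -4.6, -10.0]
grip_width: 0.0279
grip_force: 49.8
```

```bash
python3 -c "from h import *;rep()"
```

```text
t 13.35 x 0.4821 th 0.054 tilt 0.052 R 0.1027 w 0.0279 Ft -4.10 Fr -10.27 Fx 4.6 Mx -0.532 T 0.699
```

Request:
apply_moves(deltas=[[255,0,0.72,-0.06,-0.071,0,0],[255,0,0.71,-0.11,-0.071,0,0]])

```text
time_s: 13.55
ee_pos: [0.4822, -0.0537, 0.2258]
eef_rot: [-3.131, 0.194, 1.557]
force: [7.2, -9.1, -12.9]
grip_width: 0.0277
grip_force: 49.8
```

```bash
python3 -c "from h import *;rep()"
```

```text
t 13.55 x 0.4822 th 0.194 tilt 0.194 R 0.1027 w 0.0277 Ft -6.42 Fr -14.42 Fx 7.2 Mx -0.657 T 1.180
```

Request:
apply_moves(deltas=[[255,0,0.7,-0.16,-0.071,0,0],[255,0,0.69,-0.21,-0.071,0,0]])

```text
time_s: 13.75
ee_pos: [0.4824, -0.0402, 0.2222]
eef_rot: [-3.134, 0.336, 1.556]
force: [6.9, -14.6, -12.8]
grip_width: 0.0284
grip_force: 49.9
```

```bash
python3 -c "from h import *;rep()"
```

```text
t 13.75 x 0.4824 th 0.330 tilt 0.336 R 0.1027 w 0.0284 Ft -9.50 Fr -16.91 Fx 6.9 Mx -0.966 T 1.707
```

Request:
apply_moves(deltas=[[255,0,0.67,-0.26,-0.071,0,0],[255,0,0.65,-0.31,-0.071,0,0]])

```text
time_s: 13.95
ee_pos: [0.4825, -0.027, 0.2167]
eef_rot: [-3.137, 0.478, 1.554]
force: [8.5, -15.6, -11.3]
grip_width: 0.0277
grip_force: 49.9
```

```bash
python3 -c "from h import *;rep()"
```

```text
t 13.95 x 0.4825 th 0.469 tilt 0.478 R 0.1028 w 0.0277 Ft -8.67 Fr -17.19 Fx 8.5 Mx -0.844 T 1.520
```

Request:
apply_moves(deltas=[[255,0,0.63,-0.35,-0.071,0,0],[255,0,0.6,-0.4,-0.071,0,0]])

```text
time_s: 14.15
ee_pos: [0.4827, -0.0146, 0.2093]
eef_rot: [-3.14, 0.62, 1.553]
force: [10.7, -15.2, -10.6]
grip_width: 0.0277
grip_force: 49.9
```

```bash
python3 -c "from h import *;rep()"
```

```text
t 14.15 x 0.4827 th 0.610 tilt 0.620 R 0.1028 w 0.0277 Ft -6.21 Fr -17.50 Fx 10.7 Mx -0.356 T 1.228
```

Request:
apply_moves(deltas=[[255,0,0.57,-0.44,-0.071,0,0]])

```text
time_s: 14.25
ee_pos: [0.4827, -0.0087, 0.2049]
eef_rot: [3.142, 0.69, 1.552]
force: [11.3, -15.1, -9.5]
grip_width: 0.0275
grip_force: 50.0
```

```bash
python3 -c "from h import *;rep();print(ctrl.get_obs()['qpos'].round(2))"
```

```text
t 14.25 x 0.4827 th 0.681 tilt 0.690 R 0.1028 w 0.0275 Ft -5.63 Fr -16.92 Fx 11.3 Mx -0.180 T 1.205
[ 0.22  0.29  1.73 -0.68  1.37  0.47]
```

Request:
apply_moves(deltas=[[255,0,0.54,-0.48,-0.071,0,0]])

```text
time_s: 14.35
ee_pos: [0.4828, -0.0032, 0.2001]
eef_rot: [3.14, 0.761, 1.55]
force: [12.6, -14.3, -8.2]
grip_width: 0.0278
grip_force: 50.0
```

```bash
python3 -c "from h import *;rep()"
```

```text
t 14.35 x 0.4828 th 0.753 tilt 0.761 R 0.1028 w 0.0278 Ft -4.73 Fr -15.83 Fx 12.6 Mx 0.025 T 1.122
```

Request:
apply_moves(deltas=[[255,0,0.51,-0.52,-0.071,0,0]])

```text
time_s: 14.45
ee_pos: [0.4829, 0.002, 0.1948]
eef_rot: [3.137, 0.832, 1.549]
force: [13.0, -12.9, -7.3]
grip_width: 0.0279
grip_force: 50.0
```

```bash
python3 -c "from h import *;rep()"
```

```text
t 14.45 x 0.4829 th 0.824 tilt 0.832 R 0.1029 w 0.0279 Ft -3.30 Fr -14.50 Fx 13.0 Mx 0.125 T 0.776
```

Request:
apply_moves(deltas=[[255,0,0.47,-0.55,-0.071,0,0]])

```text
time_s: 14.55
ee_pos: [0.4829, 0.0068, 0.1893]
eef_rot: [3.135, 0.903, 1.547]
force: [13.8, -13.0, -7.7]
grip_width: 0.0276
grip_force: 50.0
```

```bash
python3 -c "from h import *;rep();print(ctrl.get_obs()['qpos'].round(2))"
```

```text
t 14.55 x 0.4829 th 0.896 tilt 0.903 R 0.1029 w 0.0276 Ft -1.99 Fr -15.00 Fx 13.8 Mx 0.278 T 0.524
[ 0.32  0.4   1.73 -0.84  1.46  0.64]
```

Request:
apply_moves(deltas=[[255,0,0.43,-0.58,-0.071,0,0]])

```text
time_s: 14.65
ee_pos: [0.483, 0.0112, 0.1834]
eef_rot: [3.132, 0.973, 1.544]
force: [14.1, -13.4, -7.2]
grip_width: 0.0276
grip_force: 50.0
```

```bash
python3 -c "from h import *;rep();print(ctrl.get_obs()['qpos'].round(2))"
```

```text
t 14.65 x 0.4830 th 0.967 tilt 0.973 R 0.1029 w 0.0276 Ft -1.56 Fr -15.12 Fx 14.1 Mx 0.387 T 0.485
[ 0.35  0.44  1.72 -0.89  1.5   0.68]
```

Request:
apply_moves(deltas=[[255,0,0,0,0,0,0],[115,0,0,0,0,0,0],[115,0,0,0,0,0,0],[115,0,0,0,0,0,0],[115,0,0,0,0,0,0],[115,0,0,0,0,0,0],[115,0,0,0,0,0,0],[115,0,0,0,0,0,0]])

```text
time_s: 15.45
ee_pos: [0.4815, 0.0113, 0.1831]
eef_rot: [3.138, 0.971, 1.548]
force: [0.1, 0.0, 0.3]
grip_width: 0.0517
grip_force: 0.0
```

```bash
python3 -c "
from h import *;rep();o=ctrl.get_obs();print(o['ee_pos'],o['eef_rot'],(tcp(theta(o)[1],.17)-o['ee_pos'])*100)"
```

```text
t 15.45 x 0.4815 th 0.970 tilt 0.971 R 0.1028 w 0.0517 Ft -0.23 Fr 0.21 Fx 0.1 Mx 0.321 T 0.031
[0.48145703 0.01126217 0.18311343] [3.13775099 0.97105906 1.54755373] [4.29734089e-03 5.55628546e+00 3.78495094e+00]
```

Request:
apply_moves(deltas=[[115,0,1.4,0.95,0,0,0],[115,0,1.4,0.95,0,0,0],[115,0,1.4,0.95,0,0,0],[115,0,1.4,0.95,0,0,0],[90,0.05,2.5,1,0.12,0,0],[65,0.05,2.5,1,0.12,0,0],[65,0.05,2.5,0.5,0.12,0,0],[65,0.05,2.5,0,0.12,0,0],[65,0.05,2.5,0,0.12,0,0],[65,0,2.5,0,0.12,0,0]])

```text
time_s: 16.45
ee_pos: [0.4841, 0.2185, 0.2466]
eef_rot: [-3.13, 0.246, 1.557]
force: [0.6, -0.9, -1.0]
grip_width: 0.0698
grip_force: 0.0
```

Request:
apply_moves(deltas=[[65,0.05,2.5,0,0.12,0,0],[65,0,0.3,0,0.13,0,0],[65,0,0,0,0,0,0],[65,0,0,0,0,0,0]])

```text
time_s: 16.85
ee_pos: [0.4845, 0.2446, 0.2461]
eef_rot: [-3.126, 0.004, 1.557]
force: [-0.0, 1.0, -0.1]
grip_width: 0.07
grip_force: 0.0
```

```bash
python3 - <<'E'
from h import *
o,c=grab("wrist"); P=wpose(o,c); print(o["ee_pos"],o["eef_rot"],o["force"])
cv2.imwrite("pics/w3.png",c["img"][:,:,::-1])
hsv=cv2.cvtColor(c["img"],cv2.COLOR_RGB2HSV); w=((hsv[...,1]<45)&(hsv[...,2]>130)).astype(np.uint8)
k,l,st,ce=cv2.connectedComponentsWithStats(w)
for i in range(1,k):
    if st[i,4]>1500:
        r=cv2.minAreaRect(np.argwhere(l==i)[:,::-1].astype(np.int32)); print(st[i],r)
        for p in cv2.boxPoints(r): print(p,onz(c,*p,0.038,P).round(4))
E
```

```text
[0.48448343 0.24456508 0.24614316] [-3.1262472  0.0044666  1.5568373] [-0.02283322  1.02308614 -0.09280671]
[ 120    0  161  138 6361] ((199.42739868164062, 58.540771484375), (36.26987838745117, 192.05264282226562), 46.63658142089844)
[117.16312 111.29035] [0.3122 0.3314 0.038 ]
[256.78793  -20.577492] [0.4349 0.4263 0.038 ]
[281.69168    5.791191] [0.4533 0.408  0.038 ]
[142.06686 137.65903] [0.3302 0.3097 0.038 ]
[ 430   22   70   53 1856] ((458.2912292480469, 44.154441833496094), (35.347801208496094, 77.98220825195312), 47.792701721191406)
[417.5362   57.25785] [0.5607 0.3695 0.038 ]
[475.29907     4.8682423] [0.6031 0.4062 0.038 ]
[499.04626   31.051033] [0.6234 0.3876 0.038 ]
[441.2834   83.44064] [0.581  0.3496 0.038 ]
[ 302  173   46  233 9718] ((324.5, 289.0), (232.0, 45.0), 90.0)
[302. 173.] [0.4658 0.2782 0.038 ]
[347. 173.] [0.5048 0.2778 0.038 ]
[347. 405.] [0.5062 0.0383 0.038 ]
[302. 405.] [0.4596 0.0383 0.038 ]
[ 440  208   45  143 4158] ((463.6564025878906, 279.62615966796875), (141.51150512695312, 33.48691177368164), 83.8844985961914)
[439.4704 211.0568] [0.587  0.2432 0.038 ]
[472.76672 207.48935] [0.6161 0.2462 0.038 ]
[487.8424  348.19553] [0.6441 0.1046 0.038 ]
[454.54608 351.76297] [0.6119 0.1007 0.038 ]
```

View pics/w3.png

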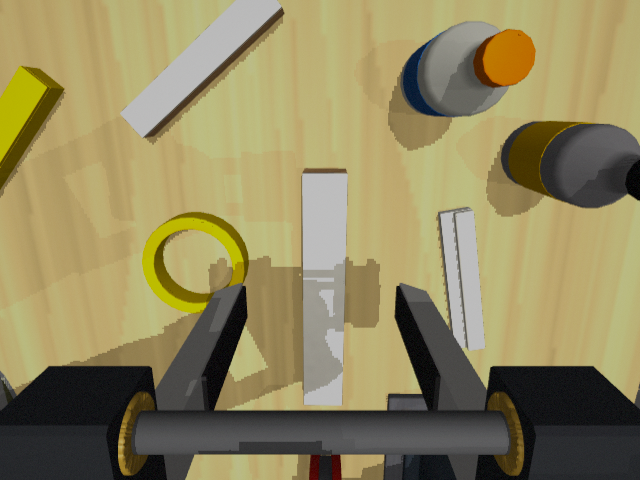

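Wrist view: the chock is still where I set it (302..347, rows 173..405), with the rim ahead at (325,465) and the other things undisturbed. Grip it and slide it back.

Request:
apply_moves(deltas=[[65,0,0,-4.5,0.004,-0.015,0],[65,0,0,-4.5,0,0,0],[65,0,0,-4.5,0,0,0],[65,0,0,-4.5,0,0,0],[65,0,0,-2.3,0,0,0],[65,0,0,-0.8,0,0,0],[160,0,0,0,0,0,0],[255,0,0,0,0,0,0],[255,0,0,0,0,0,0],[255,0,0,0,0,0,0]], grip_force=20)

```text
time_s: 17.9
ee_pos: [0.485, 0.2455, 0.0362]
eef_rot: [3.14, -0.004, 1.558]
force: [-0.4, 0.8, -1.3]
grip_width: 0.0416
grip_force: 0.0
```

Request:
apply_moves(deltas=[[255,0,0,0,0,0,0],[255,-0.01,-0.6,0,0,0,0],[255,-0.01,-0.8,0,0,0,0],[255,-0.01,-0.8,0,0,0,0],[255,-0.01,-0.8,0,0,0,0],[255,-0.01,-0.8,0,0,0,0],[255,-0.01,-0.5,0,0,0,0],[255,0,-0.2,0,0,0,0]])

```text
time_s: 18.7
ee_pos: [0.4846, 0.2004, 0.0361]
eef_rot: [3.14, -0.004, 1.557]
force: [-0.7, 5.2, 5.5]
grip_width: 0.04
grip_force: 20.0
```

Request:
apply_moves(deltas=[[255,0,-0.1,0,0,0,0],[255,0,-0.1,0,0,0,0]])

```text
time_s: 18.9
ee_pos: [0.4846, 0.1988, 0.0361]
eef_rot: [3.14, -0.004, 1.558]
force: [-0.2, 5.7, 5.6]
grip_width: 0.04
grip_force: 20.0
```

Request:
apply_moves(deltas=[[255,0,-0.1,0,0,0,0],[255,0,-0.1,0,0,0,0]])

```text
time_s: 19.1
ee_pos: [0.4845, 0.1968, 0.0361]
eef_rot: [3.14, -0.004, 1.558]
force: [0.4, 6.1, 6.1]
grip_width: 0.0397
grip_force: 20.0
```

Request:
apply_moves(deltas=[[255,0,-0.1,0,0,0,0]])

```text
time_s: 19.2
ee_pos: [0.4846, 0.1959, 0.0361]
eef_rot: [3.14, -0.004, 1.558]
force: [0.7, 5.7, 5.9]
grip_width: 0.0396
grip_force: 20.0
```

Request:
apply_moves(deltas=[[255,0,-0.1,0,0,0,0]])

```text
time_s: 19.3
ee_pos: [0.4845, 0.1948, 0.0361]
eef_rot: [3.14, -0.004, 1.558]
force: [0.3, 5.4, 6.6]
grip_width: 0.0396
grip_force: 20.0
```

Request:
apply_moves(deltas=[[255,0,-0.1,0,0,0,0]])

```text
time_s: 19.4
ee_pos: [0.4846, 0.1938, 0.0361]
eef_rot: [3.14, -0.004, 1.558]
force: [-0.9, 5.3, 6.9]
grip_width: 0.0396
grip_force: 20.0
```

Request:
apply_moves(deltas=[[255,0,-0.1,0,0,0,0]])

```text
time_s: 19.5
ee_pos: [0.4846, 0.1928, 0.0361]
eef_rot: [3.14, -0.004, 1.558]
force: [-0.5, 4.6, 6.5]
grip_width: 0.0397
grip_force: 20.0
```

Request:
apply_moves(deltas=[[255,0,-0.1,0,0,0,0]])

```text
time_s: 19.6
ee_pos: [0.4846, 0.1919, 0.0361]
eef_rot: [3.14, -0.004, 1.558]
force: [0.2, 7.2, 6.7]
grip_width: 0.0398
grip_force: 20.0
```

Request:
apply_moves(deltas=[[255,0,-0.1,0,0,0,0]])

```text
time_s: 19.7
ee_pos: [0.4846, 0.1913, 0.0361]
eef_rot: [3.14, -0.005, 1.558]
force: [0.8, 14.7, 4.1]
grip_width: 0.0401
grip_force: 20.0
```

```bash
python3 - <<'E'
from h import *
c=grab("side")[1]; i=c["img"][170:350,220:420]; cv2.imwrite("pics/s2.png",cv2.resize(i,None,fx=3.3,fy=3.3,interpolation=cv2.INTER_CUBIC)[:,:,::-1])
E
```

```text
(no output)
```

View pics/s2.png

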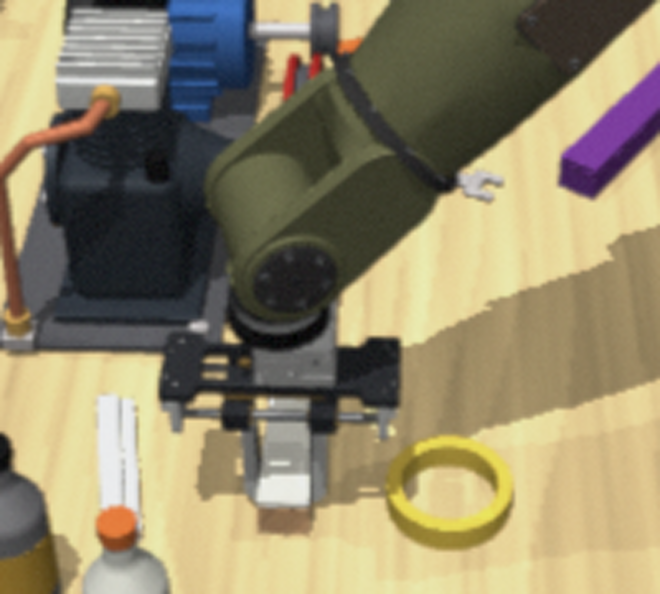

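Side view: the gripper holds the chock's tail and the wheel is hidden. Fy jumping to 14.7 N means the nose touches the rim. Ease off, release and lift away.

Request:
apply_moves(deltas=[[255,0,0.1,0,0,0,0],[255,0,0,0,0,0,0],[65,0,0,0,0,0,0],[65,0,0,0,0,0,0],[65,0,0,0,0,0,0],[65,0,0,0,0,0,0],[65,0,0,3,0,0,0],[65,0,0.5,4.5,0,0,0],[65,0,0.5,5,0,0,0],[65,0,1,5,0,0,0]])

```text
time_s: 20.75
ee_pos: [0.4835, 0.2109, 0.2108]
eef_rot: [-3.141, -0.003, 1.557]
force: [0.1, 0.8, 0.4]
grip_width: 0.0703
grip_force: 0.0
```

Request:
apply_moves(deltas=[[65,0,-4,4,0,0,0],[65,0,-4,0,0,0,0],[65,0,-4,0,0,0,0],[65,0,0,0,0,0,0],[65,0,0,0,0,0,0],[65,0,0,0,0,0,0]])

```text
time_s: 21.35
ee_pos: [0.4839, 0.0964, 0.2441]
eef_rot: [-3.141, -0.003, 1.558]
force: [0.1, 0.1, -0.4]
grip_width: 0.0699
grip_force: 0.0
```

```bash
python3 - <<'E'
from h import *
o,c=grab("wrist"); P=wpose(o,c); print(o["ee_pos"],o["eef_rot"],o["force"])
cv2.imwrite("pics/w4.png",c["img"][:,:,::-1])
hsv=cv2.cvtColor(c["img"],cv2.COLOR_RGB2HSV); w=((hsv[...,1]<45)&(hsv[...,2]>130)).astype(np.uint8)
k,l,st,ce=cv2.connectedComponentsWithStats(w)
for i in range(1,k):
    if st[i,4]>1500:
        r=cv2.minAreaRect(np.argwhere(l==i)[:,::-1].astype(np.int32)); print(st[i],r)
        for p in cv2.boxPoints(r): print(p,onz(c,*p,0.038,P).round(4))
E
```

```text
[0.48385014 0.09641218 0.24408679] [-3.14103885e+00 -3.08430465e-03  1.55837012e+00] [ 0.10781541  0.06204961 -0.39657304]
[ 466   40   32  174 3454] ((482.11468505859375, 126.49119567871094), (172.79722595214844, 21.014841079711914), 85.60128784179688)
[465.01172  41.15296] [0.5999 0.2344 0.038 ]
[485.96466  39.54119] [0.6164 0.2354 0.038 ]
[499.21765 211.82944] [0.6424 0.0955 0.038 ]
[478.2647 213.4412] [0.6239 0.0943 0.038 ]
[ 449   45   28  170 2387] ((462.6310729980469, 129.57241821289062), (168.99755859375, 14.782095909118652), 85.2363510131836)
[448.24832   45.979317] [0.5869 0.231  0.038 ]
[462.97934   44.751717] [0.5985 0.2318 0.038 ]
[477.01382 213.16553] [0.6228 0.0946 0.038 ]
[462.2828  214.39313] [0.6098 0.0936 0.038 ]
[  296    58    50   269 11800] ((320.5, 192.0), (268.0, 49.0), 90.0)
[296.  58.] [0.4657 0.2235 0.038 ]
[345.  58.] [0.5049 0.2231 0.038 ]
[345. 326.] [ 0.5062 -0.0156  0.038 ]
[296. 326.] [ 0.459 -0.015  0.038]
```

View pics/w4.png

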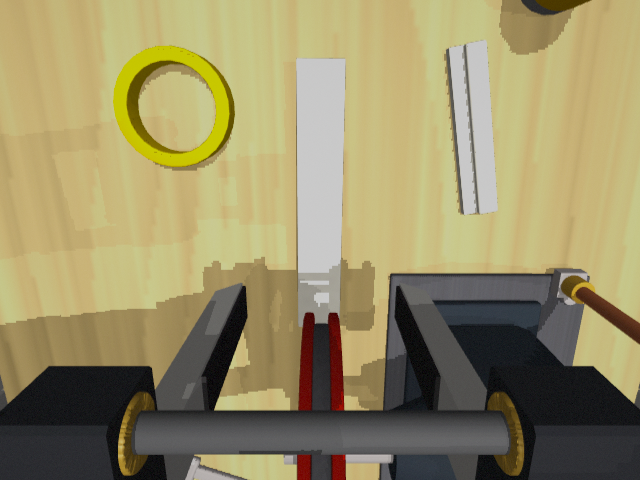

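The chock lies straight in the wheel's plane with its nose under the rim (296..345, rows 58..326), and the other things are in place.

```bash
python3 -c "
from station import ctrl;print(ctrl.hand_in())"
```

```text
the job is handed in; nothing more can be done
None
```

I drew the chock out, turned the flywheel just past compression (about 0.15 rad past top dead centre, judged by feel) and let it go, then slid the chock back until I felt it touch the rim; the job is handed in at about 21 s of robot time, and no verdict was shown.

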